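Switch the charging dock off, pack the gadgets into it and switch it on

TASK

Turn the knob sunk in the well of the charging dock back to off (the round dot) while its tray is still empty, then pack all the battery blocks, the round mini speaker and the flat white pocket hotspot that are on the desk around the dock (not all of them are there every time) side by side into the dock's shallow tray, every one upright and flat on the tray's floor. With everything packed, turn the knob so that its white line points to the short bar mark (charging) and let go; leave the tumbler, the glue stick and the mouse where they are.

Things in the scene. Friction and masses are not known exactly. Their poses are not given: they have to be found in the camera images.
- dock: the charging dock, fixed to the desk, grey plastic: a flat base 8 mm high with a shallow open tray at the robot's side and a square switch housing behind it. Origin on the desk under the tray's centre; x points from the tray to the housing (roughly away from the robot), y along the tray, z up. The housing is 120 x 120 mm, 42 mm high above the desk, centred at x = 130 mm.
- tray_in (a point): centre of the tray's inner floor, 8 mm above the desk; axes as the dock's. Inside, the tray is 68 mm (x) x 258 mm (y); its walls are 4 mm thick and stand 9 mm above this floor. Between the tray's wall and the housing the base lies bare for 32 mm.
- knob_center (a point): middle of the knob's grip, on its vertical turning axis, 24 mm above the desk; axes as the dock's (they do not turn with the knob). The knob is a black bar 40 mm long, 16 mm wide, from 12 to 36 mm above the desk, in the middle of a round well 92 mm wide, sunk 32 mm into the housing's top; so the bar's top lies 6 mm below the rim and 38 mm are free beside it on each side.
- knob (a joint): angle of the knob in rad, 0 to 2.9 with stops at both ends, growing clockwise seen from above; it stays where it is left (friction 0.05 N m). 0 = off, 2.2 = charging. A white line on the bar's top and end marks its pointing end, which points 1.1 - value rad, counter-clockwise from the dock's x axis.
- off_mark (a point): the off mark, a round dot (white on the well's floor, black on the housing's top) at the far left of the well seen from the robot; this point is on the housing's top, 42 mm above the desk, 53 mm from the knob's axis
- charge_mark (a point): the charging mark, a short bar (white on the well's floor, black on the housing's top) at the far right of the well seen from the robot; this point is on the housing's top, 42 mm above the desk, 53 mm from the knob's axis
- pack_large_center (a point): centre of a thick black battery block, 60 mm (its x) x 46 mm (its y) x 34 mm tall, standing on its base with a thin grey line round it and four brass contacts on top; this point is 17 mm above its base. Its z axis is up as it stands. Loose, about 0.1 to 0.2 kg.
- pack_small_1_center (a point): centre of a thin black battery block, 60 mm (its x) x 30 mm (its y) x 34 mm tall, standing on its base with a thin grey line round it and four brass contacts on top; this point is 17 mm above its base. Its z axis is up as it stands. Loose, about 0.1 to 0.2 kg.
- pack_small_2_center (a point): centre of a second thin black battery block, 60 mm (its x) x 30 mm (its y) x 34 mm tall, standing on its base with a thin grey line round it and four brass contacts on top; this point is 17 mm above its base. Its z axis is up as it stands. Loose, about 0.1 to 0.2 kg. The same as the other thin one.
- mini_speaker_center (a point): centre of a portable round mini speaker, an upright grey cylinder with dark grooves, 52 mm in diameter, 44 mm tall; this point is 22 mm above its base. Its z axis is up as it stands. Loose, about 0.15 kg.
- hotspot_center (a point): centre of a pocket hotspot, a flat white rounded box 56 mm (its x) x 75 mm (its y) x 20 mm high, lying flat; this point is 10 mm above its base. Its z axis is up as it stands. Loose, about 0.1 kg. (Another such box, on the wooden riser under the left monitor, belongs to the room and is not meant.)
- glass: bystander: an empty clear tumbler, 72 mm wide, 134 mm tall, origin at its base; loose
- glue: bystander: a glue stick standing upright, 25 mm wide, 96 mm tall, origin at its base; loose
- mouse: bystander: a black mouse, 111 x 62 x 37 mm, origin at its underside; loose
Mind the look-alikes: they are no part of the job. What is shaped like the part that bears pack_small_2_center but green is not meant.

How it is judged (in metres and radians):
On the way, in this order (a step that is already met when the one before it is completed fails the run):
1. the knob is at off (within 0.12 rad) with nothing in the tray yet (value of joint knob below 0.12 rad and (x of pack_large_center in the frame of tray_in below -0.034 m or x of pack_large_center in the frame of tray_in above 0.034 m or y of pack_large_center in the frame of tray_in below -0.129 m or y of pack_large_center in the frame of tray_in above 0.129 m or z of pack_large_center in the frame of tray_in above 0.07 m) and (x of pack_small_1_center in the frame of tray_in below -0.034 m or x of pack_small_1_center in the frame of tray_in above 0.034 m or y of pack_small_1_center in the frame of tray_in below -0.129 m or y of pack_small_1_center in the frame of tray_in above 0.129 m or z of pack_small_1_center in the frame of tray_in above 0.07 m) and (x of pack_small_2_center in the frame of tray_in below -0.034 m or x of pack_small_2_center in the frame of tray_in above 0.034 m or y of pack_small_2_center in the frame of tray_in below -0.129 m or y of pack_small_2_center in the frame of tray_in above 0.129 m or z of pack_small_2_center in the frame of tray_in above 0.07 m) and (x of mini_speaker_center in the frame of tray_in below -0.034 m or x of mini_speaker_center in the frame of tray_in above 0.034 m or y of mini_speaker_center in the frame of tray_in below -0.129 m or y of mini_speaker_center in the frame of tray_in above 0.129 m or z of mini_speaker_center in the frame of tray_in above 0.07 m) and (x of hotspot_center in the frame of tray_in below -0.034 m or x of hotspot_center in the frame of tray_in above 0.034 m or y of hotspot_center in the frame of tray_in below -0.129 m or y of hotspot_center in the frame of tray_in above 0.129 m or z of hotspot_center in the frame of tray_in above 0.07 m)), for 0.2 s.
2. every gadget present stands flat in the tray while the knob is still off (value of joint knob below 0.2 rad and x of pack_large_center in the frame of tray_in between -0.034 and 0.034 m and y of pack_large_center in the frame of tray_in between -0.129 and 0.129 m and z of pack_large_center in the frame of tray_in between 0.013 and 0.021 m and angle between each of pack_large_center, pack_small_1_center, pack_small_2_center, mini_speaker_center, hotspot_center's own z axis and vertical below 0.12 rad and x of pack_small_1_center in the frame of tray_in between -0.034 and 0.034 m and y of pack_small_1_center in the frame of tray_in between -0.129 and 0.129 m and z of pack_small_1_center in the frame of tray_in between 0.013 and 0.021 m and x of pack_small_2_center in the frame of tray_in between -0.034 and 0.034 m and y of pack_small_2_center in the frame of tray_in between -0.129 and 0.129 m and z of pack_small_2_center in the frame of tray_in between 0.013 and 0.021 m and x of mini_speaker_center in the frame of tray_in between -0.034 and 0.034 m and y of mini_speaker_center in the frame of tray_in between -0.129 and 0.129 m and z of mini_speaker_center in the frame of tray_in between 0.018 and 0.026 m and x of hotspot_center in the frame of tray_in between -0.034 and 0.034 m and y of hotspot_center in the frame of tray_in between -0.129 and 0.129 m and z of hotspot_center in the frame of tray_in between 0.006 and 0.014 m), for 0.2 s.
3. the knob points to the charging mark (2.2 rad, within 0.15) (value of joint knob between 2.05 and 2.35 rad), for 0.2 s.
At the end, for the whole second after the job is handed in: every gadget present rests in the tray, its centre between the tray's walls, its base within 4 mm of the tray's floor and within 0.12 rad of level, and the knob is at 2.2 rad within 0.15 (all of step 3 and x of pack_large_center in the frame of tray_in between -0.034 and 0.034 m and y of pack_large_center in the frame of tray_in between -0.129 and 0.129 m and z of pack_large_center in the frame of tray_in between 0.013 and 0.021 m and angle between each of pack_large_center, pack_small_1_center, pack_small_2_center, mini_speaker_center, hotspot_center's own z axis and vertical below 0.12 rad and x of pack_small_1_center in the frame of tray_in between -0.034 and 0.034 m and y of pack_small_1_center in the frame of tray_in between -0.129 and 0.129 m and z of pack_small_1_center in the frame of tray_in between 0.013 and 0.021 m and x of pack_small_2_center in the frame of tray_in between -0.034 and 0.034 m and y of pack_small_2_center in the frame of tray_in between -0.129 and 0.129 m and z of pack_small_2_center in the frame of tray_in between 0.013 and 0.021 m and x of mini_speaker_center in the frame of tray_in between -0.034 and 0.034 m and y of mini_speaker_center in the frame of tray_in between -0.129 and 0.129 m and z of mini_speaker_center in the frame of tray_in between 0.018 and 0.026 m and x of hotspot_center in the frame of tray_in between -0.034 and 0.034 m and y of hotspot_center in the frame of tray_in between -0.129 and 0.129 m and z of hotspot_center in the frame of tray_in between 0.006 and 0.014 m and linear speed of each of pack_large, pack_small_1, pack_small_2, mini_speaker, hotspot below 0.02 m/s); the robot touches nothing.
It fails at once if the tumbler is moved more than 30 mm or tipped (distance of glass from where it was at the start of the episode above 0.03 m or angle between glass's own z axis and vertical above 0.4 rad).
It fails at once if the glue stick is moved more than 30 mm or tipped (distance of glue from where it was at the start of the episode above 0.03 m or angle between glue's own z axis and vertical above 0.4 rad).
It fails at once if the mouse is moved more than 30 mm or tipped (distance of mouse from where it was at the start of the episode above 0.03 m or angle between mouse's own z axis and vertical above 0.4 rad).
Of pack_large, pack_small_1, pack_small_2, mini_speaker, hotspot only 4 to 5 are there at a start; the rules pass over those that are not, and their reading is None.
At some moment in a run one of pack_large, pack_small_1, pack_small_2, mini_speaker, hotspot may be knocked a few centimetres aside while the robot is not near it.
Once in a run the grip may slacken for a moment while it holds something.
It also fails if it takes over 210 s, if anything falls off the work surface, if the arm or the gripper's body presses on something with over 40 N, if the wrist force passes 120 N, or if a joint passes its speed limit or range.

ROBOT

A 6-joint arm with a two-finger parallel gripper is mounted at the origin on a cart in front of the work surface, level with it; the furniture and walls round the work are solid. World frame = base frame: x ahead of the robot, y to its left, z up, the work surface at z = 0. Lengths are in m, angles in degrees, forces in N, time in s.
With the tool pointing down it reaches from about 0.4 to 0.825 m from the base axis. Payload 7 kg.
Tool frame: the origin (TCP) lies midway between the tips of the shut fingers; the grasp point (between the pads) lies 19 mm behind it; z points along the fingers, y is the line along which they close (so a half turn about z gives the same grasp; the last joint's range is limited). The gripper opens to 88 mm and grips with 3 to 60 N. Pads are 19 mm wide; open, the fingers measure 130 mm over their backs; the gripper's body (78 mm by 193 mm) begins 47 mm behind the grasp point.
Start: joints at [79.876, 20.546, 0.682, 0, -70.136, -16.507], TCP at [0.303, 0.603, 0.227] pointing down, gripper open.
Joint ranges: [-176.03, 176.03], [-82.01, 121.73], [-58.28, 71.71], [-173.87, 95.51], [-174.79, -0.11], [-173.66, 173.66]. Speed limits (degrees/s): [136.94, 136.94, 172.46, 180, 180, 180].

INTERFACE

Orientations are given as [roll, pitch, yaw] about the fixed x, y, z axes, in that order (R = Rz(yaw) Ry(pitch) Rx(roll)).
In Python, from plant import * gives the robot as it stands.
- The arm moves only by the tool move_arm, never from a script. Its argument "commands" is a list of rows, each a list of 7 numbers: the shift along the world's x, y, z in mm, then the turn, a rotation vector about the world's x, y, z in degrees, then the opening in per cent of the stroke, from 0 (shut) to 100 (fully open). In form: [[x, y, z, rx, ry, rz, fingers], ...]. A call has 1 to 20 rows; each row shifts and turns the commanded pose from where the row before left it; what a row does not reach is not made up. A row lasts 1/10 s, in which the tool goes at most 50 mm and 8.59 degrees, less where a joint would pass 70% of its speed; a pose out of reach is approached as far as the arm can. A call with a gripper value outside its range is refused whole. The fingers move at their own pace and stop on an object; "squeeze" is the grip in N (left out, the last holds). Time passes only in rows, so rows that do not move let the fingers close. It gives the time, the measured TCP pose, the force and the opening at its end, in the units of the state.
- get_state(): the state, without advancing time (a new reading comes with each control period).
- capture(name): name is "side" or "top" or "wrist"; returns a dict with "frame" (480x640x3 uint8, blue, green, red), "camera_matrix" (3x3 intrinsics, pixels), "world_to_cam" (4x4, takes a point from world to camera coordinates); the wrist camera has in their place "tool_from_camera" (4x4, takes a point from camera to tool coordinates, whose origin is the TCP and whose axes are the flange's). Camera axes: x right, y up, looking along -z (the intrinsics and any distortion apply to the point x, -y, -z); pixel columns grow to the right and rows downward; lengths in m; the calibration is good to about 2 mm. A picture is of the moment at which its call begins: read the wrist's pose just before it. There is no depth.
- close_job(): hands the job in, once; it reports no verdict.
The state is a dict: "time_s": time; "joints": joint angles; "qd": joint speeds; "joint_torque": joint torques, N m; "tcp_pos": TCP position; "eef_rot": TCP orientation; "contact_force": force on the tool from outside, world axes, zero at the start; "moment": the same for the moment, N m; "gripper_width": finger opening in m.
Only numpy, scipy, OpenCV 4.12 (cv2) and the standard library are available. Lean on these libraries where they do the work, as an engineer would, in place of code of your own. Each camera call takes 0.05 s, during which the arm holds its last target. There are 200 camera calls.

## Working session

There is one attempt and no reset: what is moved stays moved. The work goes in short steps, Python scripts to look and compute and a tool call to move; the robot and the scene stay as the last step left them, time stands still between calls to the robot, and variables do not carry over. Pictures are saved under pics/ and viewed, on a budget of 14 in all, crops included, one or two more only if the job needs it, and the job is handed in when it is done.

Besides the shell and the picture viewer there is one more tool, called after ">>>" by a JSON object that holds its "op" and its "data", one argument or row to a line. move_arm: Moves the arm, as the interface text tells. Its arguments: {"type":"object","properties":{"commands":{"type":"array"},"squeeze":{"type":"number"}},"required":["commands"]}

```bash
ls; mkdir -p pics; python3 - <<'E'
from plant import *
import cv2,pickle
d={}
for n in("top","side","wrist"):
    c=capture(n); d[n]=c; cv2.imwrite(f"pics/{n}0.png",c["frame"])
    print(n,c["camera_matrix"],c.get("world_to_cam",c.get("tool_from_camera")), [k for k in c])
s=get_state();print(s)
pickle.dump(d,open("c0.pkl","wb"))
E
```

```text
pics
top [[529.06024925   0.         314.38483772]
 [  0.         529.06024925 245.31084732]
 [  0.           0.           1.        ]] [[-0.2112296  -0.97743112  0.00323555  0.14070096]
 [ 0.91181261 -0.19585436  0.36088619 -0.49210235]
 [-0.35210769  0.07918006  0.93260425 -1.45121157]
 [ 0.          0.          0.          1.        ]] ['frame', 'camera_matrix', 'world_to_cam']
side [[621.51611677   0.         329.61794679]
 [  0.         621.51611677 243.26425837]
 [  0.           0.           1.        ]] [[ 0.09239349 -0.99569872  0.00689175 -0.03682283]
 [ 0.52418549  0.05452285  0.84985695 -0.32262391]
 [-0.84657724 -0.07490869  0.52696838 -1.60479728]
 [ 0.          0.          0.          1.        ]] ['frame', 'camera_matrix', 'world_to_cam']
wrist [[338.95678888   0.         321.79150664]
 [  0.         338.95678888 246.74519906]
 [  0.           0.           1.        ]] [[-6.93288611e-04  9.60181402e-01  2.79376438e-01  7.50866792e-02]
 [ 9.99999227e-01  3.77223026e-04  1.18508756e-03 -2.59018401e-04]
 [ 1.03251181e-03  2.79377044e-01 -9.60180921e-01 -1.57659949e-01]
 [ 0.00000000e+00  0.00000000e+00  0.00000000e+00  1.00000000e+00]] ['frame', 'camera_matrix', 'tool_from_camera']
{'time_s': 0.15, 'joints': array([ 7.98776691e+01,  2.05819305e+01,  6.45313979e-01, -1.50571175e-02,
       -7.01351184e+01, -1.65071151e+01]), 'qd': array([-0.00959322, -0.11322681,  0.10872989,  0.02899442, -0.02612397,
       -0.04129934]), 'joint_torque': array([-1.92380154e-03, -5.83271670e+01,  2.93289542e+01,  7.00127229e+00,
        8.74993595e-03, -1.18653220e-04]), 'tcp_pos': array([0.30240087, 0.60305611, 0.22583355]), 'eef_rot': array([ 1.79927199e+02, -6.81118954e-03, -2.66345670e+01]), 'contact_force': array([-0.62200565,  0.8656097 ,  0.15847632]), 'moment': array([-0.01167035, -0.03176891, -0.00140327]), 'gripper_width': 0.08788353391911773}
```

View pics/top0.png

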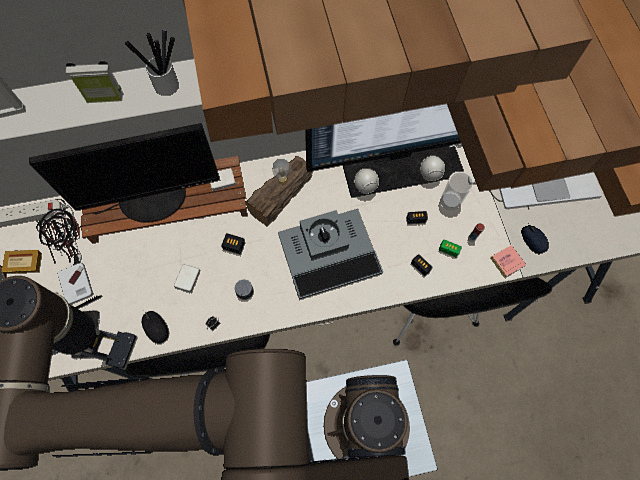

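View pics/side0.png

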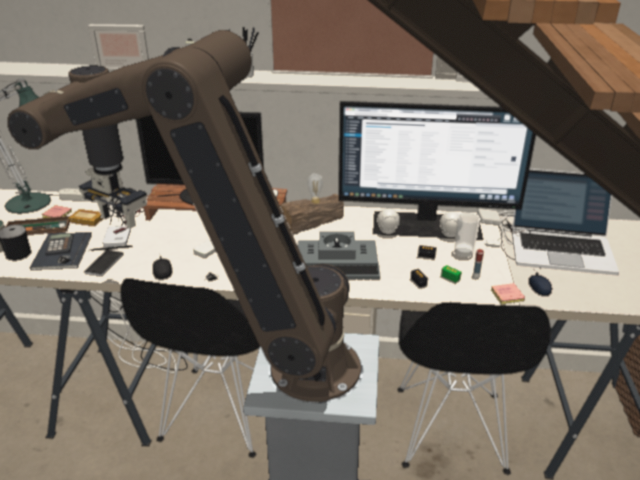

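The top view shows the dock at (330,245), the thick pack at (233,243), the hotspot at (187,277), the speaker at (244,289) and thin packs at (417,217) and (421,265). The green decoy is at (450,247), the glue at (477,232) and the tumbler at (453,195). All five gadgets are present.

```bash
cat > h.py <<'E'
from plant import *
import cv2,pickle,numpy as np
from scipy.spatial.transform import Rotation as R
def c2w(c,s=None):
    if "world_to_cam" in c: return np.linalg.inv(c["world_to_cam"])
    T=np.eye(4);T[:3,:3]=R.from_euler("xyz",s["eef_rot"],degrees=True).as_matrix();T[:3,3]=s["tcp_pos"]
    return T@c["tool_from_camera"]
def ray(c,uv,z,s=None):
    M=c2w(c,s);K=c["camera_matrix"];uv=np.atleast_2d(np.array(uv,float))
    d=np.c_[(uv[:,0]-K[0,2])/K[0,0],-(uv[:,1]-K[1,2])/K[1,1],-np.ones(len(uv))]@M[:3,:3].T
    o=M[:3,3];return o+d*((z-o[2])/d[:,2])[:,None]
def proj(c,P,s=None):
    M=np.linalg.inv(c2w(c,s));P=np.atleast_2d(P)@M[:3,:3].T+M[:3,3];K=c["camera_matrix"]
    return np.c_[K[0,2]+K[0,0]*P[:,0]/-P[:,2],K[1,2]+K[1,1]*P[:,1]/P[:,2]]
def snap(n,f):
    s=get_state();c=capture(n);pickle.dump((c,s),open(f+".pkl","wb"));cv2.imwrite(f"pics/{f}.png",c["frame"]);return c,s
def load(f): return pickle.load(open(f+".pkl","rb"))
E
python3 - <<'E'
from h import *
d=pickle.load(open("c0.pkl","rb"));c=d["top"]
for n,uv,z in [("knob",(324,234),.036),("large",(233,240),.034),("hot",(187,277),.02),("spk",(244,285),.044),("s1",(417,216),.034),("s2",(421,263),.034),("green",(450,245),.034),("glue",(475,240),0),("glassbase",(450,207),0),("mouse",(154,326),.02),("mouse2",(535,238),.02),("trayc",(340,280),.008)]:
    print(n,ray(c,uv,z)[0].round(3), np.hypot(*ray(c,uv,z)[0][:2]).round(3))
E
```

```text
knob [ 0.562 -0.007  0.036] 0.562
large [0.601 0.267 0.034] 0.658
hot [0.518 0.422 0.02 ] 0.668
spk [0.45  0.258 0.044] 0.519
s1 [ 0.561 -0.303  0.034] 0.637
s2 [ 0.41  -0.271  0.034] 0.492
green [ 0.447 -0.374  0.034] 0.583
glue [ 0.458 -0.467  0.   ] 0.654
glassbase [ 0.583 -0.425  0.   ] 0.721
mouse [0.391 0.533 0.02 ] 0.661
mouse2 [ 0.419 -0.642  0.02 ] 0.767
trayc [ 0.417 -0.025  0.008] 0.417
```

>>> {"op": "move_arm", "data": {
  "commands": [
    [10,-38,5,0,0,1.7,100],
    [10,-38,5,0,0,1.7,100],
    [10,-38,5,0,0,1.7,100],
    [10,-38,5,0,0,1.7,100],
    [10,-38,5,0,0,1.7,100],
    [10,-38,5,0,0,1.7,100],
    [10,-38,5,0,0,1.7,100],
    [10,-38,5,0,0,1.7,100],
    [10,-38,5,0,0,1.7,100],
    [10,-38,5,0,0,1.7,100],
    [10,-38,5,0,0,1.7,100],
    [10,-38,5,0,0,1.7,100],
    [10,-38,5,0,0,1.7,100],
    [10,-38,5,0,0,1.7,100],
    [10,-38,5,0,0,1.4,100],
    [10,-33,5,0,0,1.4,100],
    [0,0,0,0,0,0,100],
    [0,0,0,0,0,0,100]
  ]
}}

```text
time_s: 1.95
tcp_pos: [0.4625, -0.0004, 0.3063]
eef_rot: [-180.0, 0.0, -0.2]
contact_force: [0.6, 0.2, 0.4]
gripper_width: 0.0879
```

```bash
python3 - <<'E'
from h import *
c,s=snap("wrist","w1")
print(s["tcp_pos"],s["eef_rot"],s["joints"].round(1))
E
```

```text
[ 4.62458714e-01 -4.14200353e-04  3.06348524e-01] [-1.79993346e+02  2.16712158e-02 -1.79483012e-01] [ 24.4  -2.7 -17.1  -0.  -75.6  65.4]
```

View pics/w1.png

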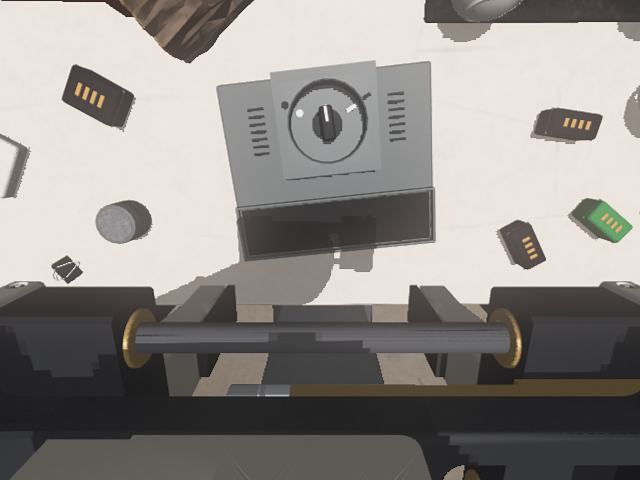

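The wrist view shows the knob at (327,122) pointing about up, the dot marks at (285,105) and (299,113), and the charge bar at (366,97). The tray is at x 240–435, y 190–260. Packs are at (97,96), (572,124) and (524,244), the speaker at (120,222) and the hotspot edge at (5,165).

```bash
cat > meas.py <<'E'
from h import *
def f(c,s,n,uv,z): 
    p=ray(c,uv,z,s); print(n,(p[:,:2]*1000).round(1).tolist()); return p
def brass(c,s,roi=None):
    hsv=cv2.cvtColor(c["frame"],cv2.COLOR_BGR2HSV)
    m=cv2.inRange(hsv,(12,90,120),(30,255,255))
    if roi: 
        k=np.zeros_like(m);k[roi[1]:roi[3],roi[0]:roi[2]]=255;m&=k
    n,l,st,ce=cv2.connectedComponentsWithStats(cv2.dilate(m,np.ones((9,9))))
    out=[]
    for i in range(1,n):
        mm=m&((l==i)*255).astype(np.uint8);ys,xs=np.nonzero(mm)
        if len(xs)<15: continue
        P=ray(c,np.c_[xs,ys],.034,s)[:,:2];ct=P.mean(0);w,v=np.linalg.eigh(np.cov((P-ct).T))
        a=np.degrees(np.arctan2(v[1,1],v[0,1]))%180
        print("brass",ce[i].round(0),len(xs),(ct*1000).round(1),"rowdir",a.round(1),(np.sqrt(w)*1000).round(1));out.append((ct,a))
    return out
E
python3 - <<'E'
from meas import *
c,s=load("w1")
h=f(c,s,"housing",[(271,71),(375,61),(383,170),(285,180)],.042)
print(h.mean(0), np.linalg.norm(np.roll(h,-1,0)-h,axis=1))
x=h[0]+h[1]-h[2]-h[3];print("x axis deg",np.degrees(np.arctan2(x[1],x[0])));y=h[0]+h[3]-h[1]-h[2];print("y",np.degrees(np.arctan2(y[1],y[0])))
f(c,s,"knob",[(327,122)],.036);f(c,s,"marks off,chg",[(285,105),(366,97)],.042)
f(c,s,"trayrim",[(238,208),(434,188),(434,241),(245,260)],.017)
f(c,s,"base",[(217,86),(430,62)],.008)
brass(c,s)
f(c,s,"spk top",[(116,222)],.044)
E
```

```text
housing [[621.5, 57.1], [631.1, -59.7], [512.0, -74.2], [500.4, 45.4]]
[ 0.5662403  -0.00782314  0.042     ] [0.1171604  0.12001572 0.12016287 0.12158511]
x axis deg 6.211306299042322
y 95.12028757842938
knob [[567.6, -6.1]]
marks off,chg [[585.8, 42.5], [594.0, -50.8]]
trayrim [[461.8, 111.9], [487.2, -146.2], [415.4, -152.6], [388.9, 107.5]]
base [[611.8, 129.0], [637.3, -131.0]]
brass [137.  20.] 23 [675.5 204.1] rowdir 35.6 [0.4 5.8]
brass [89. 95.] 257 [598.8 272.3] rowdir 60.4 [ 4.4 10.3]
brass [577. 123.] 150 [ 564.9 -304.4] rowdir 82.4 [ 2.9 10.1]
brass [611. 222.] 99 [ 444.2 -373.7] rowdir 53.8 [2.7 9.9]
brass [529. 247.] 108 [ 410.8 -273.5] rowdir 30.9 [2.9 9.9]
brass [128. 331.] 160 [287.9 278.4] rowdir 159.1 [ 2.3 16.8]
brass [516. 341.] 192 [ 268.6 -278.6] rowdir 11.9 [ 3.3 23.1]
spk top [[449.1, 260.7]]
```

```bash
python3 - <<'E'
from h import *
c,s=load("w1");f=c["frame"]
a=cv2.resize(f[50:190,230:440],(800,533),interpolation=cv2.INTER_CUBIC);cv2.imwrite("pics/z1.png",a)
E
```

```text
(no output)
```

View pics/z1.png

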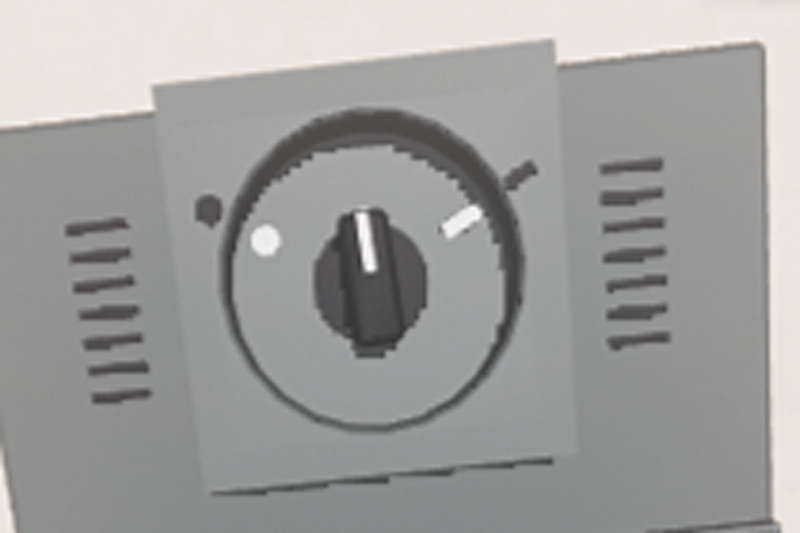

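The housing, marks and tray agree: dock yaw ≈ 5.7°, knob ≈ (566.5, -7.5), tray centre ≈ (437.5, -20). The knob heads about 9° in world axes. Next I grip it and turn it by +60°.

>>> {"op": "move_arm", "data": {
  "commands": [
    [15,-1,-25,0,0,1.3,36],
    [15,-1,-25,0,0,1.3,36],
    [15,-1,-25,0,0,1.3,36],
    [15,-1,-25,0,0,1.3,36],
    [15,-1,-25,0,0,1.3,36],
    [15,-1,-25,0,0,1.3,36],
    [14,-1,-25,0,0,1.2,36],
    [0,0,-25,0,0,0,36],
    [0,0,-25,0,0,0,36],
    [0,0,-10,0,0,0,36],
    [0,0,0,0,0,0,36],
    [0,0,0,0,0,0,36]
  ]
}}

```text
time_s: 3.2
tcp_pos: [0.5671, -0.006, 0.0725]
eef_rot: [180.0, -0.1, 9.0]
contact_force: [-0.2, -0.3, 1.1]
gripper_width: 0.0316
```

```bash
python3 - <<'E'
from h import *
s=get_state();print(s["tcp_pos"],s["eef_rot"],s["gripper_width"],s["joints"].round(0))
E
```

```text
[ 0.56713113 -0.00595614  0.07245595] [ 1.79990256e+02 -5.34334969e-02  9.03397944e+00] 0.03156665780037636 [ 19.  19. -24.   0. -47.  80.]
```

>>> {"op": "move_arm", "data": {
  "commands": [
    [0,-1,-20,0,0,0,36],
    [0,0,-20,0,0,0,36],
    [0,0,-16,0,0,0,36],
    [0,0,0,0,0,0,36],
    [0,0,0,0,0,0,5],
    [0,0,0,0,0,0,5],
    [0,0,0,0,0,0,5],
    [0,0,0,0,0,0,5],
    [0,0,0,0,0,0,5]
  ],
  "squeeze": 20
}}

```text
time_s: 4.1
tcp_pos: [0.5676, -0.0073, 0.017]
eef_rot: [-180.0, -0.1, 9.0]
contact_force: [-1.5, 2.3, 8.1]
gripper_width: 0.0159
```

>>> {"op": "move_arm", "data": {
  "commands": [
    [0,0,0,0,0,6,5],
    [0,0,0,0,0,6,5],
    [0,0,0,0,0,6,5],
    [0,0,0,0,0,6,5],
    [0,0,0,0,0,6,5],
    [0,0,0,0,0,6,5],
    [0,0,0,0,0,6,5],
    [0,0,0,0,0,6,5],
    [0,0,0,0,0,6,5],
    [0,0,0,0,0,6,5],
    [0,0,0,0,0,0,5],
    [0,0,0,0,0,0,5],
    [0,0,0,0,0,0,5]
  ]
}}

```text
time_s: 5.4
tcp_pos: [0.5674, -0.007, 0.017]
eef_rot: [179.9, -0.1, 69.0]
contact_force: [-2.8, 2.9, 8.2]
gripper_width: 0.0158
```

```bash
python3 - <<'E'
from h import *
s=get_state();print(s["tcp_pos"],s["eef_rot"],s["gripper_width"],s["moment"],s["contact_force"])
E
```

```text
[ 0.56736488 -0.00702507  0.01700448] [ 1.79905197e+02 -9.08793356e-02  6.89750334e+01] 0.01575274486637468 [ 1.13270388  0.9459294  -0.16988574] [-2.81936242  2.93727166  8.19546445]
```

>>> {"op": "move_arm", "data": {
  "commands": [
    [0,0,0,0,0,0,36],
    [0,0,0,0,0,0,36],
    [0,0,0,0,0,0,36],
    [0,0,20,0,0,0,36],
    [0,0,20,0,0,0,36],
    [0,0,20,0,0,0,36],
    [-7,0,20,0,0,-8,100],
    [-7,0,20,0,0,-8,100],
    [-7,0,20,0,0,-8,100],
    [-7,-5,20,0,0,-8,100],
    [-7,-5,20,0,0,-8,100],
    [-7,-10,20,0,0,-8,100],
    [-7,-10,20,0,0,-8,100],
    [-7,-10,20,0,0,-8,100],
    [-7,-10,20,0,0,-8,100],
    [-7,-10,20,0,0,-8,100],
    [0,-10,20,0,0,-8,100],
    [0,0,0,0,0,0,100],
    [0,0,0,0,0,0,100]
  ]
}}

```text
time_s: 7.3
tcp_pos: [0.4964, -0.0777, 0.2955]
eef_rot: [-180.0, -0.0, -19.0]
contact_force: [-0.3, -0.3, -0.4]
gripper_width: 0.0874
```

```bash
python3 - <<'E'
from meas import *
c,s=snap("wrist","w2")
print(s["tcp_pos"],s["eef_rot"])
brass(c,s)
E
```

```text
[ 0.49643505 -0.07774985  0.29553074] [-1.79966695e+02 -1.37940942e-02 -1.89825956e+01]
brass [76. 28.] 45 [773.9 109.5] rowdir 125.1 [5.2 9.2]
brass [492.  90.] 185 [ 564.8 -304.5] rowdir 81.6 [ 2.8 10.2]
brass [568. 172.] 114 [ 444.3 -373.7] rowdir 54.1 [ 2.7 10.2]
brass [491. 224.] 114 [ 410.6 -273.8] rowdir 31.1 [ 2.8 10.4]
brass [ 35. 224.] 197 [598.5 271.6] rowdir 60.4 [ 4.4 10.3]
brass [128. 333.] 160 [422.8 234.9] rowdir 141.4 [ 1.9 18.7]
brass [516. 345.] 173 [ 226.5 -273.4] rowdir 168.5 [ 2.9 20.8]
```

View pics/w2.png

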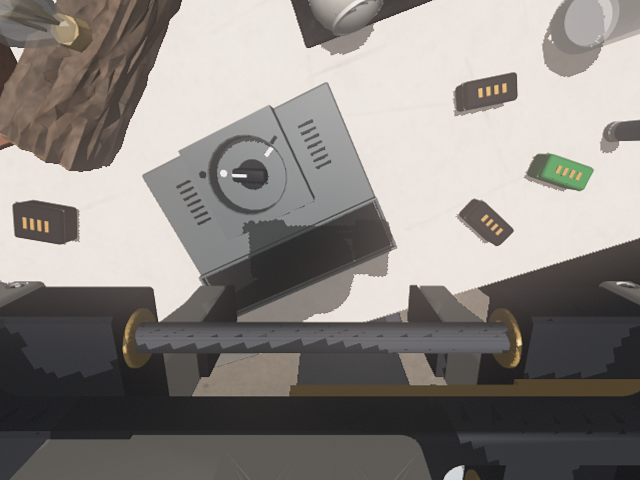

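Knob line points exactly at the off dot (223,174). Next is s1, at the tumbler side, gripped across its 30 mm so the gripper's body keeps clear of the tumbler. It goes to the right end slot first.

>>> {"op": "move_arm", "data": {
  "commands": [
    [7,-23,-14,0,0,-7.9,100],
    [7,-23,-14,0,0,-7.9,100],
    [7,-23,-14,0,0,-7.9,100],
    [7,-23,-14,0,0,-7.9,100],
    [7,-23,-14,0,0,-7.9,100],
    [7,-23,-14,0,0,-7.9,100],
    [7,-23,-14,0,0,-7.9,100],
    [7,-22,-14,0,0,-7.9,100],
    [7,-22,-14,0,0,-7.9,100],
    [6,-22,-14,0,0,-7.9,100],
    [0,0,0,0,0,0,75],
    [0,0,0,0,0,0,75],
    [0,0,0,0,0,0,75]
  ]
}}

```text
time_s: 8.65
tcp_pos: [0.5655, -0.304, 0.1555]
eef_rot: [180.0, 0.0, -97.9]
contact_force: [0.0, -1.7, 0.6]
gripper_width: 0.0698
```

```bash
python3 - <<'E'
from meas import *
c,s=snap("wrist","w3")
print(s["tcp_pos"],s["eef_rot"],s["joints"].round(0))
brass(c,s)
E
```

```text
[ 0.56551337 -0.30399163  0.15546187] [ 1.79975660e+02  1.97250261e-03 -9.78722557e+01] [-11.  20.  -9.  -0. -60.   3.]
brass [463. 132.] 301 [ 444.  -374.9] rowdir 53.8 [ 2.8 10.2]
brass [322. 238.] 174 [ 565.2 -305.7] rowdir 81.1 [ 2.5 10.1]
brass [505. 249.] 266 [ 410.5 -274.3] rowdir 31.0 [ 2.9 10.2]
```

View pics/w3.png

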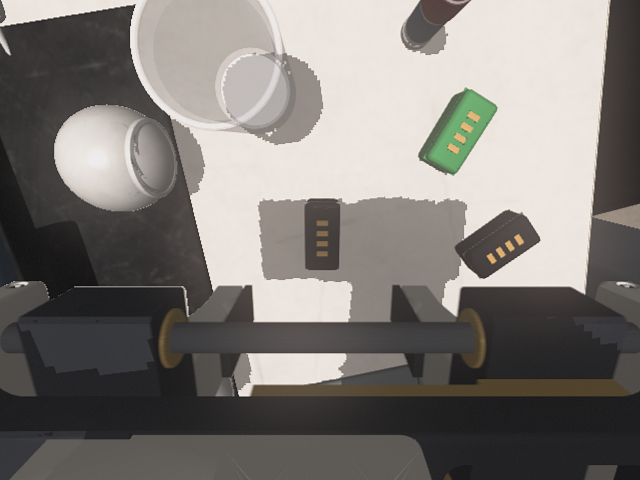

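>>> {"op": "move_arm", "data": {
  "commands": [
    [0,-1,-24,0,0,-1,75],
    [0,0,-24,0,0,0,75],
    [0,0,-24,0,0,0,75],
    [0,0,-24,0,0,0,75],
    [0,0,-24,0,0,0,75],
    [0,0,-23,0,0,0,75],
    [0,0,0,0,0,0,75],
    [0,0,0,0,0,0,10],
    [0,0,0,0,0,0,10],
    [0,0,0,0,0,0,10],
    [0,0,0,0,0,0,10],
    [0,0,0,0,0,0,10],
    [0,0,0,0,0,0,10]
  ],
  "squeeze": 25
}}

```text
time_s: 10.0
tcp_pos: [0.5658, -0.3058, 0.0132]
eef_rot: [-180.0, -0.0, -99.0]
contact_force: [-0.5, 1.8, 4.6]
gripper_width: 0.0295
```

>>> {"op": "move_arm", "data": {
  "commands": [
    [0,0,20,0,0,0,10],
    [0,0,25,0,0,0,10],
    [0,0,25,0,0,0,10],
    [0,0,25,0,0,0,10],
    [-11.7,17.5,0,0,0,-7.5,10],
    [-11.7,17.5,0,0,0,-7.5,10],
    [-11.7,17.5,0,0,0,-7.5,10],
    [-11.7,17.5,0,0,0,-7.5,10],
    [-11.7,17.5,0,0,0,-7.5,10],
    [-11.7,17.5,0,0,0,-7.5,10],
    [-11.7,17.5,0,0,0,-7.5,10],
    [-11.7,17.5,0,0,0,-7.5,10],
    [-11.7,17.5,0,0,0,-7.5,10],
    [-11.7,17.5,0,0,0,-7.8,10],
    [0,0,0,0,0,0,10],
    [0,0,0,0,0,0,10]
  ]
}}

```text
time_s: 11.6
tcp_pos: [0.4487, -0.1304, 0.1078]
eef_rot: [-180.0, 0.0, -174.2]
contact_force: [0.1, -0.1, -1.8]
gripper_width: 0.0303
```

```bash
python3 - <<'E'
from meas import *
c,s=snap("wrist","w4")
print(s["tcp_pos"],s["eef_rot"],s["gripper_width"],s["contact_force"])
E
```

```text
[ 0.44867344 -0.13039748  0.1078183 ] [-1.79997321e+02  3.65874410e-02 -1.74161812e+02] 0.03027461454444599 [ 0.14141227 -0.08902237 -1.79953755]
```

View pics/w4.png

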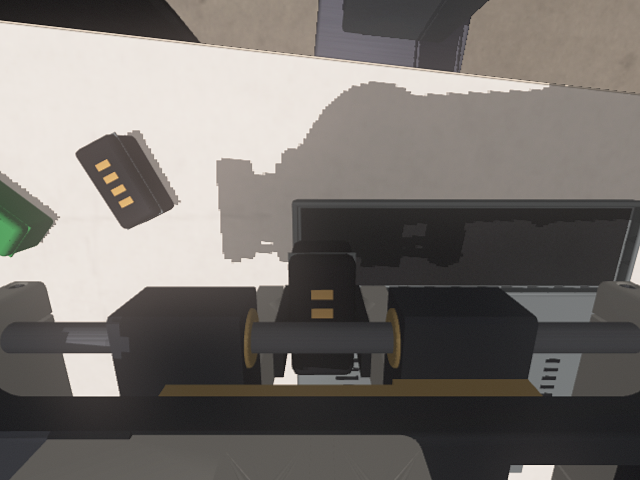

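```bash
python3 - <<'E'
from meas import *
c,s=load("w4")
p=f(c,s,"rim near outer corners",[(294,201),(640,196)],.017)
T=np.array([.4375,-.02]);a=np.radians(5.7);u=np.array([np.cos(a),np.sin(a)]);v=np.array([-u[1],u[0]])
print(((p[:,:2]-T)@np.c_[u,v]*1000).round(1))
b=brass(c,s,(290,270,350,325))
# brass of held: top at tcp z -.0132+.034+...
q=ray(c,[(322,289),(322,307.5),(321,314)],s["tcp_pos"][2]-.0132+.034,s);print(((q[:,:2]-s["tcp_pos"][:2])@np.c_[u,v]*1000).round(1))
E
```

```text
rim near outer corners [[412.7, -154.0], [383.5, 97.7]]
[[ -37.9 -130.9]
 [ -42.   122.5]]
brass [322. 294.] 100 [ 478.  -128.1] rowdir 91.0 [2.  4.3]
brass [322. 314.] 77 [ 493.9 -126. ] rowdir 92.6 [1.9 4.4]
[[-16.5   0.5]
 [ -7.6   0.5]
 [ -4.4   0.1]]
```

>>> {"op": "move_arm", "data": {
  "commands": [
    [0,1.5,-20,0,0,0,10],
    [0,0,-20,0,0,0,10],
    [0,0,-20,0,0,0,10],
    [0,0,-15,0,0,0,10],
    [0,0,-5,0,0,0,10],
    [0,0,-5,0,0,0,10],
    [0,0,0,0,0,0,10],
    [0,0,0,0,0,0,10]
  ]
}}

```text
time_s: 12.45
tcp_pos: [0.4491, -0.1292, 0.023]
eef_rot: [-180.0, 0.0, -174.3]
contact_force: [0.7, 0.7, -1.3]
gripper_width: 0.0299
```

>>> {"op": "move_arm", "data": {
  "commands": [
    [0,0,-1.5,0,0,0,10],
    [0,0,0,0,0,0,10],
    [0,0,0,0,0,0,55],
    [0,0,0,0,0,0,55],
    [0,0,0,0,0,0,55],
    [0,0,20,0,0,0,55],
    [0,0,25,0,0,0,55],
    [0,0,25,0,0,0,55],
    [0,0,25,0,0,0,55],
    [0,0,30,0,0,0,55]
  ]
}}

```text
time_s: 13.45
tcp_pos: [0.448, -0.1291, 0.1468]
eef_rot: [180.0, -0.1, -174.3]
contact_force: [1.0, -0.5, -0.6]
gripper_width: 0.0484
```

>>> {"op": "move_arm", "data": {
  "commands": [
    [-2.7,-10.3,0,0,0,8.2,100],
    [-2.7,-10.3,0,0,0,8.2,100],
    [-2.7,-10.3,0,0,0,8.2,100],
    [-2.7,-10.3,0,0,0,8.2,100],
    [-2.7,-10.3,0,0,0,8.2,100],
    [-2.7,-10.3,0,0,0,8.2,100],
    [-2.7,-10.3,0,0,0,8.2,100],
    [-2.7,-10.3,0,0,0,8.2,100],
    [-2.7,-10.3,0,0,0,8.2,100],
    [-2.7,-10.3,0,0,0,8.2,100],
    [-2.7,-10.3,0,0,0,8.2,100],
    [-2.7,-10.3,0,0,0,8.2,100],
    [-2.7,-10.3,0,0,0,8.2,100],
    [-2.7,-10.5,0,0,0,8.2,100],
    [0,0,0,0,0,0,100],
    [0,0,0,0,0,0,100]
  ]
}}

```text
time_s: 15.05
tcp_pos: [0.4106, -0.2735, 0.146]
eef_rot: [180.0, 0.0, -59.8]
contact_force: [0.1, 0.6, -1.2]
gripper_width: 0.0879
```

```bash
python3 - <<'E'
from meas import *
c,s=snap("wrist","w5")
print(s["tcp_pos"],s["eef_rot"],s["gripper_width"],s["contact_force"])
brass(c,s)
E
```

```text
[ 0.41063329 -0.27350032  0.14601026] [ 1.79999652e+02  7.91917172e-03 -5.98065727e+01] 0.08790202627076478 [ 0.05421396  0.57657168 -1.21611688]
brass [554.  22.] 16 [ 348.2 -492.5] rowdir 17.1 [0.1 8.2]
brass [352. 106.] 332 [ 443.7 -375.2] rowdir 53.7 [ 2.8 10.2]
brass [323. 241.] 202 [ 410.7 -274.4] rowdir 30.8 [ 2.5 10.2]
brass [128. 341.] 161 [ 515.9 -104.8] rowdir 109.6 [ 2.5 15.2]
brass [515. 343.] 215 [ 210.6 -278.8] rowdir 129.9 [ 2.6 14.8]
brass [218. 365.] 53 [ 434.8 -123.5] rowdir 95.7 [1.5 3. ]
```

>>> {"op": "move_arm", "data": {
  "commands": [
    [0,-0.7,-24,0,0,0.6,100],
    [0,0,-24,0,0,0,100],
    [0,0,-24,0,0,0,100],
    [0,0,-24,0,0,0,100],
    [0,0,-24,0,0,0,100],
    [0,0,-13,0,0,0,100],
    [0,0,0,0,0,0,100],
    [0,0,0,0,0,0,40],
    [0,0,0,0,0,0,40],
    [0,0,0,0,0,0,40],
    [0,0,0,0,0,0,40],
    [0,0,0,0,0,0,40]
  ],
  "squeeze": 25
}}

```text
time_s: 16.3
tcp_pos: [0.4111, -0.2744, 0.0138]
eef_rot: [-180.0, -0.0, -58.9]
contact_force: [-0.7, 0.8, 5.7]
gripper_width: 0.0599
```

>>> {"op": "move_arm", "data": {
  "commands": [
    [0,0,20,0,0,0,40],
    [0,0,25,0,0,0,40],
    [0,0,25,0,0,0,40],
    [0,0,25,0,0,0,40],
    [4.25,22.3,0,0,0,-3.2,40],
    [4.25,22.3,0,0,0,-3.2,40],
    [4.25,22.3,0,0,0,-3.2,40],
    [4.25,22.3,0,0,0,-3.2,40],
    [4.25,22.3,0,0,0,-3.2,40],
    [4.25,22.3,0,0,0,-3.2,40],
    [4.25,22.3,0,0,0,-3.2,40],
    [4.25,22.4,0,0,0,-3,40],
    [0,0,0,0,0,0,40],
    [0,0,0,0,0,0,40]
  ]
}}

```text
time_s: 17.7
tcp_pos: [0.4446, -0.0954, 0.1081]
eef_rot: [180.0, 0.0, -84.2]
contact_force: [0.0, -0.7, -1.9]
gripper_width: 0.0601
```

```bash
python3 - <<'E'
from meas import *
c,s=snap("wrist","w6")
print(s["tcp_pos"],s["eef_rot"],s["gripper_width"],s["contact_force"])
brass(c,s)
E
```

```text
[ 0.44460623 -0.09540579  0.10805952] [ 1.79991586e+02  5.90830552e-03 -8.42308267e+01] 0.06005141852029483 [ 0.00644546 -0.74449236 -1.89287668]
brass [321. 213.] 446 [ 447.9 -127. ] rowdir 5.9 [ 3.  10.6]
brass [292. 316.] 27 [462.8 -45.4] rowdir 174.8 [2.1 2.6]
brass [312. 316.] 23 [447.8 -47.2] rowdir 0.9 [2.2 2.7]
brass [332. 317.] 24 [432.6 -48.2] rowdir 15.7 [2.  2.7]
brass [352. 317.] 28 [417.4 -50. ] rowdir 11.3 [2.1 2.4]
brass [457. 320.] 38 [337.5 -54.9] rowdir 119.0 [0.8 2.7]
```

View pics/w6.png

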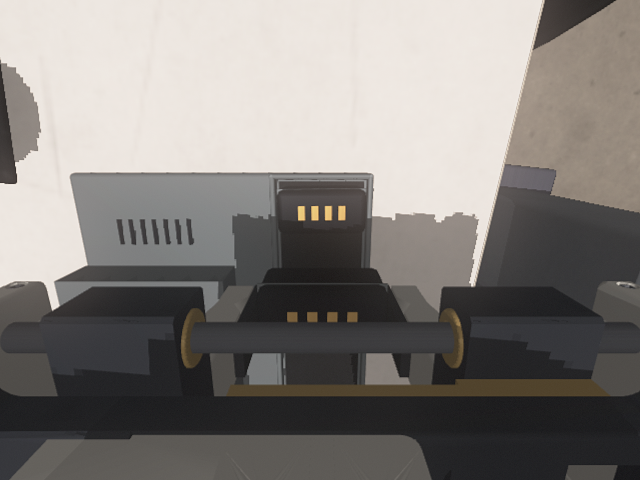

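```bash
cat >> meas.py <<'E'
T=np.array([.4375,-.02]);a=np.radians(5.7);u=np.array([np.cos(a),np.sin(a)]);v=np.array([-u[1],u[0]])
def dk(p): return ((np.atleast_2d(p)[:,:2]-T)@np.c_[u,v]*1000).round(1)
E
python3 - <<'E'
from meas import *
c,s=load("w6")
print("rim outer",dk(ray(c,[(273.5,174),(373,174)],.017,s)))
print("s1",dk(ray(c,[(321.3,213)],.042,s)))
print("s2 held",dk(ray(c,[(322,316.7)],s["tcp_pos"][2]+.0202,s)), "tcp",dk(s["tcp_pos"]))
E
```

```text
rim outer [[  34.4 -132.7]
 [ -37.2 -132.7]]
s1 [[-1.00e-01 -1.09e+02]]
s2 held [[ -0.5 -77.9]] tcp [[ -0.4 -75.7]]
```

>>> {"op": "move_arm", "data": {
  "commands": [
    [0,1.5,-20,0,0,0,40],
    [0,0,-20,0,0,0,40],
    [0,0,-20,0,0,0,40],
    [0,0,-15,0,0,0,40],
    [0,0,-5,0,0,0,40],
    [0,0,-5,0,0,0,40],
    [0,0,-1.5,0,0,0,40],
    [0,0,0,0,0,0,40],
    [0,0,0,0,0,0,90],
    [0,0,0,0,0,0,90],
    [0,0,0,0,0,0,90],
    [0,0,0,0,0,0,90],
    [0,0,20,0,0,0,90],
    [0,0,25,0,0,0,90],
    [0,0,25,0,0,0,90],
    [0,0,30,0,0,0,90],
    [0,0,30,0,0,0,90],
    [0,0,0,0,0,0,90]
  ]
}}

```text
time_s: 19.55
tcp_pos: [0.4473, -0.094, 0.1556]
eef_rot: [-179.6, -0.0, -84.3]
contact_force: [-0.3, -1.0, -0.3]
gripper_width: 0.0791
```

```bash
python3 - <<'E'
from meas import *
c,s=snap("wrist","w7")
print(s["tcp_pos"],s["eef_rot"],s["gripper_width"],s["contact_force"])
E
```

```text
[ 0.44729486 -0.0940377   0.15556624] [-1.79582457e+02 -9.34422251e-03 -8.42805979e+01] 0.07908029968330561 [-0.33729707 -0.95467988 -0.34917686]
```

>>> {"op": "move_arm", "data": {
  "commands": [
    [12.6,30.5,0,0,0,4.55,100],
    [12.6,30.5,0,0,0,4.55,100],
    [12.6,30.5,0,0,0,4.55,100],
    [12.6,30.5,0,0,0,4.55,100],
    [12.6,30.5,0,0,0,4.55,100],
    [12.6,30.5,0,0,0,4.55,100],
    [12.6,30.5,0,0,0,4.55,100],
    [12.6,30.5,0,0,0,4.55,100],
    [12.6,30.5,0,0,0,4.55,100],
    [12.6,30.5,0,0,0,4.55,100],
    [12.6,30.5,0,0,0,4.55,100],
    [12.6,30.5,0,0,0,4.55,100],
    [0,0,0,0,0,0,100],
    [0,0,0,0,0,0,100]
  ]
}}

```text
time_s: 21.0
tcp_pos: [0.5952, 0.2719, 0.1496]
eef_rot: [179.8, 0.1, -29.7]
contact_force: [-0.6, -0.1, -0.1]
gripper_width: 0.0876
```

```bash
python3 - <<'E'
from meas import *
c,s=snap("wrist","w8")
print(s["tcp_pos"],s["eef_rot"],s["gripper_width"],s["contact_force"])
brass(c,s)
c,s=load("w7")
print("s1, s2 after")
hsv=cv2.cvtColor(c["frame"],cv2.COLOR_BGR2HSV);m=cv2.inRange(hsv,(12,90,120),(30,255,255))
n,l,st,ce=cv2.connectedComponentsWithStats(cv2.dilate(m,np.ones((7,7))))
for i in range(1,n):
    if st[i,4]>100: print(ce[i].round(0),st[i,2:4],dk(ray(c,[ce[i]],.042,s)))
E
```

```text
[0.5952102  0.27187783 0.1496074 ] [ 1.79848623e+02  7.28266435e-02 -2.97295685e+01] 0.08762212871898309 [-0.61052788 -0.11359153 -0.11422839]
brass [321. 237.] 356 [598.8 270.3] rowdir 60.3 [ 3.9 10.3]
brass [127. 336.] 126 [604.6 471.8] rowdir 134.6 [ 1.5 11.3]
brass [516. 340.] 236 [424.4 164.9] rowdir 162.8 [ 2.3 16.2]
s1, s2 after
[326. 201.] [47 19] [[   0.  -108.9]]
[310. 242.] [10 16] [[ 13.5 -74.2]]
[320. 242.] [10 16] [[  4.3 -74.2]]
[332. 242.] [10 16] [[ -4.8 -74.2]]
[342. 242.] [10 16] [[-13.8 -74.4]]
[496. 323.] [16 22] [[-151.9    0.2]]
[145. 353.] [15 31] [[166.   31.8]]
```

View pics/w8.png

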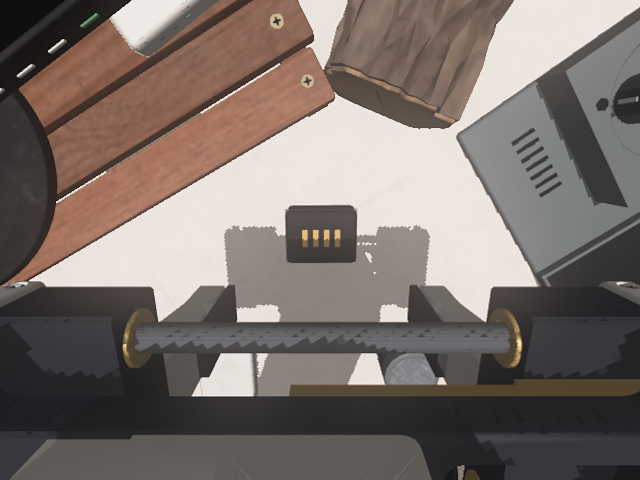

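```bash
python3 - <<'E'
from meas import *
c,s=load("w8")
A=np.array([.5988,.2708]);th=np.radians(60.3);e=np.array([np.cos(th),np.sin(th)]);g=np.array([e[1],-e[0]])
for z in (0,.05,.1,.13):
    p=ray(c,[(25,275),(165,195),(335,100),(345,80),(455,127),(458,135)],z,s)[:,:2]-A
    print(z,(np.c_[p@e,p@g]*1000).round(0).tolist())
d=pickle.load(open("c0.pkl","rb"))
for z in (0,.05,.1): print(z,ray(d["top"],[(247,212),(93,240),(245,190),(265,222)],z).round(3)[:,:2].tolist())
E
```

```text
0 [[286.0, -46.0], [141.0, 31.0], [-12.0, 110.0], [-20.0, 125.0], [-115.0, 88.0], [-118.0, 82.0]]
0.05 [[240.0, -27.0], [118.0, 37.0], [-10.0, 104.0], [-17.0, 116.0], [-96.0, 86.0], [-99.0, 80.0]]
0.1 [[193.0, -8.0], [95.0, 44.0], [-8.0, 97.0], [-14.0, 108.0], [-78.0, 83.0], [-80.0, 79.0]]
0.13 [[165.0, 4.0], [81.0, 48.0], [-7.0, 94.0], [-12.0, 103.0], [-66.0, 81.0], [-68.0, 78.0]]
0 [[0.701, 0.212], [0.707, 0.695], [0.78, 0.205], [0.655, 0.162]]
0.05 [[0.677, 0.21], [0.683, 0.678], [0.753, 0.203], [0.633, 0.162]]
0.1 [[0.653, 0.208], [0.659, 0.66], [0.727, 0.202], [0.61, 0.161]]
```

>>> {"op": "move_arm", "data": {
  "commands": [
    [3.6,-1.3,-24,0,0,0,100],
    [0,0,-24,0,0,0,100],
    [0,0,-24,0,0,0,100],
    [0,0,-24,0,0,0,100],
    [0,0,-24,0,0,0,100],
    [0,0,-16,0,0,0,100],
    [0,0,0,0,0,0,100],
    [0,0,0,0,0,0,40],
    [0,0,0,0,0,0,40],
    [0,0,0,0,0,0,40],
    [0,0,0,0,0,0,40],
    [0,0,0,0,0,0,40]
  ],
  "squeeze": 30
}}

```text
time_s: 22.25
tcp_pos: [0.5999, 0.2706, 0.0165]
eef_rot: [-179.9, -0.0, -29.7]
contact_force: [-1.0, -0.6, 5.0]
gripper_width: 0.0595
```

>>> {"op": "move_arm", "data": {
  "commands": [
    [0,0,20,0,0,0,40],
    [0,0,25,0,0,0,40],
    [0,0,25,0,0,0,40],
    [0,0,25,0,0,0,40],
    [-13.25,-26.95,0,0,0,-4.55,40],
    [-13.25,-26.95,0,0,0,-4.55,40],
    [-13.25,-26.95,0,0,0,-4.55,40],
    [-13.25,-26.95,0,0,0,-4.55,40],
    [-13.25,-26.95,0,0,0,-4.55,40],
    [-13.25,-26.95,0,0,0,-4.55,40],
    [-13.25,-26.95,0,0,0,-4.55,40],
    [-13.25,-26.95,0,0,0,-4.55,40],
    [-13.25,-26.95,0,0,0,-4.55,40],
    [-13.25,-26.95,0,0,0,-4.55,40],
    [-13.25,-26.95,0,0,0,-4.55,40],
    [-13.25,-26.95,0,0,0,-4.55,40],
    [0,0,0,0,0,0,40],
    [0,0,0,0,0,0,40]
  ]
}}

```text
time_s: 24.05
tcp_pos: [0.4404, -0.0534, 0.1108]
eef_rot: [-180.0, 0.0, -84.4]
contact_force: [0.3, -0.2, -0.8]
gripper_width: 0.0599
```

```bash
cat >> meas.py <<'E'
def contacts(c,s,ztop,zheld=None):
    hsv=cv2.cvtColor(c["frame"],cv2.COLOR_BGR2HSV);m=cv2.inRange(hsv,(12,90,110),(30,255,255))
    n,l,st,ce=cv2.connectedComponentsWithStats(cv2.dilate(m,np.ones((3,3))))
    for i in range(1,n):
        if st[i,4]>40: print(ce[i].round(0),st[i,2:4],dk(ray(c,[ce[i]],ztop,s)), dk(ray(c,[ce[i]],zheld,s)) if zheld else "")
E
python3 - <<'E'
from meas import *
c,s=snap("wrist","w9")
print(s["tcp_pos"],s["eef_rot"],s["gripper_width"],s["contact_force"],dk(s["tcp_pos"]))
contacts(c,s,.042,s["tcp_pos"][2]+.0175)
E
```

```text
[ 0.44039313 -0.05335882  0.11077342] [-1.79960117e+02  1.63052021e-02 -8.43801998e+01] 0.059863920497762846 [ 0.30747426 -0.16462013 -0.76498119] [[ -0.4 -33.5]]
[299. 148.] [10 18] [[  13.8 -108.7]] [[   8.2 -108.6]]
[314. 147.] [10 18] [[   4.8 -108.8]] [[   2.7 -108.7]]
[327. 147.] [10 18] [[  -4.2 -108.7]] [[  -2.9 -108.6]]
[342. 147.] [10 19] [[ -13.2 -109. ]] [[  -8.4 -108.8]]
[300. 201.] [10 17] [[ 13.8 -74.3]] [[  8.2 -87.4]]
[314. 201.] [10 17] [[  4.9 -74.4]] [[  2.7 -87.4]]
[327. 201.] [10 17] [[ -4.3 -74.3]] [[ -2.9 -87.4]]
[341. 201.] [10 17] [[-13.  -74.3]] [[ -8.4 -87.3]]
[292. 314.] [11 15] [[21.7  9.3]] [[ 13.1 -35.6]]
[312. 314.] [11 15] [[6.9 9.3]] [[  4.  -35.6]]
[331. 314.] [12 15] [[-7.3  9.3]] [[ -4.8 -35.6]]
[351. 314.] [11 15] [[-21.9   9.4]] [[-13.8 -35.5]]
[455. 317.] [7 9] [[-99.1  11.9]] [[-61.6 -34. ]]
[186. 323.] [ 8 14] [[101.   16.7]] [[ 62.2 -31. ]]
[183. 342.] [ 5 22] [[105.2  33. ]] [[ 64.8 -20.9]]
[461. 344.] [ 6 27] [[-105.8   34.9]] [[-65.8 -19.7]]
```

>>> {"op": "move_arm", "data": {
  "commands": [
    [0,0.7,-20,0,0,0,40],
    [0,0,-20,0,0,0,40],
    [0,0,-20,0,0,0,40],
    [0,0,-15,0,0,0,40],
    [0,0,-5,0,0,0,40],
    [0,0,-5,0,0,0,40],
    [0,0,-1,0,0,0,40],
    [0,0,0,0,0,0,40]
  ]
}}

```text
time_s: 24.9
tcp_pos: [0.441, -0.052, 0.0249]
eef_rot: [-180.0, 0.0, -84.3]
contact_force: [0.5, 0.6, -2.0]
gripper_width: 0.0596
```

>>> {"op": "move_arm", "data": {
  "commands": [
    [0,0,-0.5,0,0,0,40],
    [0,0,0,0,0,0,90],
    [0,0,0,0,0,0,90],
    [0,0,0,0,0,0,90],
    [0,0,0,0,0,0,90],
    [0,0,20,0,0,0,90],
    [0,0,25,0,0,0,90],
    [0,0,25,0,0,0,90],
    [0,0,30,0,0,0,90],
    [0,0,30,0,0,0,90],
    [1,34,0,0,0,0,100],
    [1,34,0,0,0,0,100],
    [1,34,0,0,0,0,100],
    [1,34,0,0,0,0,100],
    [1,34,0,0,0,0,100],
    [1,34,0,0,0,0,100],
    [1,34,0,0,0,0,100],
    [1,34,0,0,0,0,100],
    [0,34,0,0,0,0,100]
  ]
}}

```text
time_s: 26.8
tcp_pos: [0.4484, 0.2552, 0.1541]
eef_rot: [-180.0, 0.0, -84.3]
contact_force: [0.3, 0.4, -0.1]
gripper_width: 0.0874
```

>>> {"op": "move_arm", "data": {
  "commands": [
    [0,5,0,0,0,0,100],
    [0,0,0,0,0,0,100],
    [0,0,0,0,0,0,100]
  ]
}}

```text
time_s: 27.1
tcp_pos: [0.4482, 0.2581, 0.1538]
eef_rot: [180.0, -0.0, -84.3]
contact_force: [0.3, -0.5, -0.9]
gripper_width: 0.0876
```

```bash
python3 - <<'E'
from meas import *
c,s=snap("wrist","w10")
print(s["tcp_pos"],s["eef_rot"],s["gripper_width"],s["contact_force"])
contacts(c,s,.042)
E
```

```text
[0.4482361  0.25812725 0.15382321] [ 1.79962306e+02 -2.78822149e-02 -8.43326561e+01] 0.08763148776788954 [ 0.33913332 -0.52407401 -0.88611648]
[515. 325.] [12 20] [[-133.   351.6]] 
[126. 346.] [12 41] [[215.3 373. ]]
```

View pics/w10.png

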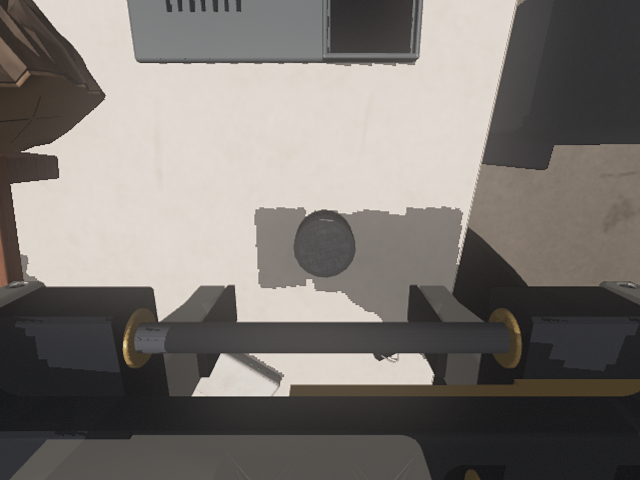

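```bash
python3 - <<'E'
from meas import *
c,s=load("w10")
g=cv2.cvtColor(c["frame"],cv2.COLOR_BGR2GRAY);m=((g<100)*255).astype(np.uint8);k=np.zeros_like(m);k[195:290,285:365]=255
n,l,st,ce=cv2.connectedComponentsWithStats(m&k);i=1+np.argmax(st[1:,4]);print(st[i])
mm=l==i
cols=np.nonzero(mm.sum(0)>10)[0];rows=np.nonzero(mm.sum(1)>10)[0];print(cols[[0,-1]],rows[[0,-1]])
# predicted outline for candidate centre
for P in [(.449,.2605)]:
    t=np.linspace(0,2*np.pi,60);
    for z in(0,.044):
        q=proj(c,np.c_[P[0]+.026*np.cos(t),P[1]+.026*np.sin(t),0*t+z],s);print(z,q.min(0).round(1),q.max(0).round(1))
E
```

```text
[ 294  210   62   68 3251]
[294 354] [211 276]
0 [293.2 205.7] [348.1 259.1]
0.044 [288.9 214.7] [352.2 275.5]
```

>>> {"op": "move_arm", "data": {
  "commands": [
    [-2.5,4,-24,0,0,0,100],
    [0,0,-24,0,0,0,100],
    [0,0,-24,0,0,0,100],
    [0,0,-24,0,0,0,100],
    [0,0,-24,0,0,0,100],
    [0,0,-19,0,0,0,100],
    [0,0,0,0,0,0,100],
    [0,0,0,0,0,0,30],
    [0,0,0,0,0,0,30],
    [0,0,0,0,0,0,30],
    [0,0,0,0,0,0,30],
    [0,0,0,0,0,0,30],
    [0,0,0,0,0,0,30]
  ],
  "squeeze": 30
}}

```text
time_s: 28.45
tcp_pos: [0.4462, 0.263, 0.0156]
eef_rot: [-180.0, 0.0, -84.3]
contact_force: [-2.0, -0.8, 5.6]
gripper_width: 0.0514
```

>>> {"op": "move_arm", "data": {
  "commands": [
    [0,0,20,0,0,0,30],
    [0,0,25,0,0,0,30],
    [0,0,25,0,0,0,30],
    [0,0,25,0,0,0,30],
    [-1,-26,0,0,0,0,30],
    [-1,-26,0,0,0,0,30],
    [-1,-26,0,0,0,0,30],
    [-1,-26,0,0,0,0,30],
    [-1,-26,0,0,0,0,30],
    [-1,-26,0,0,0,0,30],
    [-1,-27,0,0,0,0,30],
    [-1,-27,0,0,0,0,30],
    [-1,-27,0,0,0,0,30],
    [-1,-26,0,0,0,0,30],
    [0,0,0,0,0,0,30],
    [0,0,0,0,0,0,30]
  ]
}}

```text
time_s: 30.05
tcp_pos: [0.4359, -0.0007, 0.11]
eef_rot: [180.0, 0.0, -84.4]
contact_force: [0.1, 0.6, -1.7]
gripper_width: 0.0514
```

```bash
python3 - <<'E'
from meas import *
c,s=snap("wrist","w11")
print(s["tcp_pos"],s["eef_rot"],s["gripper_width"],s["contact_force"],dk(s["tcp_pos"]))
contacts(c,s,.042)
E
```

```text
[ 0.43585606 -0.0007165   0.10996635] [ 1.79991854e+02  5.51148442e-03 -8.44244131e+01] 0.051433479229620285 [ 0.08115888  0.61550544 -1.71672242] [[ 0.3 19.4]]
[299.  55.] [11 21] [[  13.7 -108.7]] 
[314.  55.] [11 21] [[   4.6 -108.7]] 
[329.  55.] [11 21] [[  -4.4 -108.8]] 
[344.  54.] [11 21] [[ -13.3 -109.1]] 
[300. 117.] [10 19] [[ 13.8 -74.3]] 
[314. 117.] [10 19] [[  4.6 -74.2]] 
[328. 117.] [10 19] [[ -4.2 -74.1]] 
[343. 117.] [11 19] [[-13.5 -74. ]] 
[301. 188.] [11 25] [[ 13.8 -30.2]] 
[315. 188.] [10 25] [[  4.9 -30.3]] 
[328. 188.] [10 25] [[ -4.3 -30.2]] 
[342. 188.] [10 25] [[-13.2 -30.1]] 
[443. 342.] [ 5 22] [[-91.1  85.5]] 
[201. 343.] [ 5 21] [[92.  85.6]]
```

View pics/w11.png

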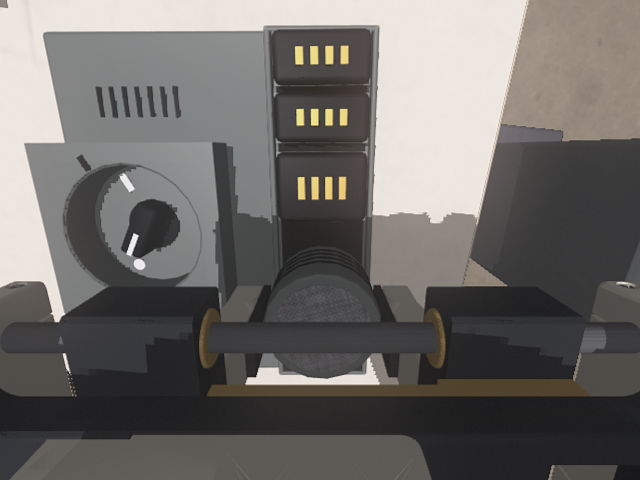

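```bash
python3 - <<'E'
from meas import *
c,s=load("w11")
q=dk(ray(c,[(322,378)],s["tcp_pos"][2]+.0284,s));print("disc far edge",q,"-> centre y",q[0,1]-26)
q=dk(ray(c,[(322,247)],s["tcp_pos"][2]-.0156,s));print("base near edge (row 247)",q,"-> centre",q[0,1]+26)
E
```

```text
disc far edge [[ 0.2 43.3]] -> centre y 17.299999999999997
base near edge (row 247) [[ 0.1 -5. ]] -> centre 21.0
```

>>> {"op": "move_arm", "data": {
  "commands": [
    [0,2,-20,0,0,0,30],
    [0,0,-20,0,0,0,30],
    [0,0,-20,0,0,0,30],
    [0,0,-15,0,0,0,30],
    [0,0,-5,0,0,0,30],
    [0,0,-5,0,0,0,30],
    [0,0,-1,0,0,0,30],
    [0,0,0,0,0,0,30]
  ]
}}

```text
time_s: 30.9
tcp_pos: [0.4364, 0.0021, 0.0244]
eef_rot: [-180.0, 0.0, -84.3]
contact_force: [-0.6, 0.0, -1.7]
gripper_width: 0.0512
```

>>> {"op": "move_arm", "data": {
  "commands": [
    [0,0,-0.7,0,0,0,30],
    [0,0,0,0,0,0,80],
    [0,0,0,0,0,0,80],
    [0,0,0,0,0,0,80],
    [0,0,0,0,0,0,80],
    [0,0,20,0,0,0,80],
    [0,0,25,0,0,0,80],
    [0,0,30,0,0,0,80],
    [6,20,30,0,0,0,80],
    [6,36,30,0,0,0,100],
    [6,36,30,0,0,0,100],
    [6,36,10,0,0,0,100],
    [7,36,0,0,0,0,100],
    [7,36,0,0,0,0,100],
    [7,36,0,0,0,0,100],
    [7,36,0,0,0,0,100],
    [7,36,0,0,0,0,100],
    [7,36,0,0,0,0,100],
    [7,36,0,0,0,0,100],
    [0,36,0,0,0,0,100]
  ]
}}

```text
time_s: 32.9
tcp_pos: [0.5095, 0.4191, 0.1979]
eef_rot: [180.0, -0.0, -84.4]
contact_force: [0.3, -1.0, -0.2]
gripper_width: 0.0878
```

>>> {"op": "move_arm", "data": {
  "commands": [
    [0,0,0,0,0,0,100],
    [0,0,0,0,0,0,100]
  ]
}}

```text
time_s: 33.1
tcp_pos: [0.5086, 0.4183, 0.1974]
eef_rot: [179.9, -0.1, -84.3]
contact_force: [0.2, -0.4, -0.4]
gripper_width: 0.088
```

```bash
python3 - <<'E'
from meas import *
c,s=snap("wrist","w12")
print(s["tcp_pos"],s["eef_rot"],s["gripper_width"],s["contact_force"])
E
```

```text
[0.5086369  0.41825006 0.1973967 ] [ 1.79936191e+02 -6.37731144e-02 -8.42735822e+01] 0.08803785466174341 [ 0.17101986 -0.40532121 -0.44511654]
```

View pics/w12.png

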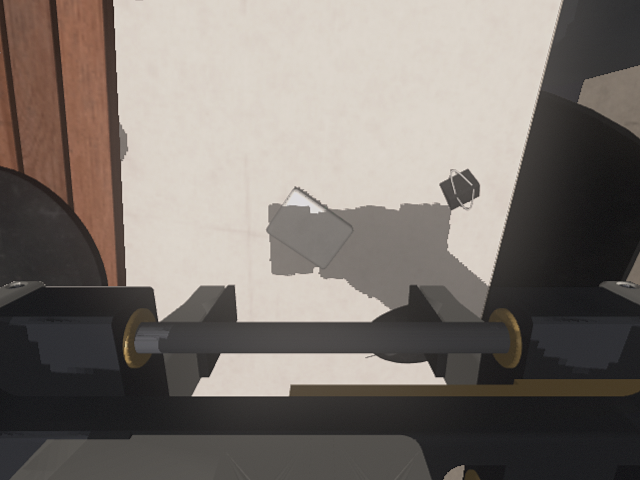

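```bash
python3 - <<'E'
from meas import *
c,s=load("w12")
p=ray(c,[(296,187),(354,229),(322,270),(266,229)],.018,s)[:,:2]
print((p*1000).round(1).tolist(),(p.mean(0)*1000).round(1),np.linalg.norm(np.roll(p,-1,0)-p,axis=1))
l=p[0]-p[1]+p[3]-p[2];print("long dir",np.degrees(np.arctan2(l[1],l[0])))
w=p[1]-p[2]+p[0]-p[3];print("short dir",np.degrees(np.arctan2(w[1],w[0])))
f(c,s,"mouse edges",[(365,340),(440,340),(410,303),(455,310)],.02)
f0=c["frame"][170:290,240:400];cl=cv2.createCLAHE(3,(2,2)).apply(cv2.cvtColor(f0,cv2.COLOR_BGR2GRAY));cv2.imwrite("pics/z12.png",cv2.resize(cl,(800,600),interpolation=cv2.INTER_CUBIC))
E
```

```text
[[537.6, 382.8], [475.4, 419.2], [503.4, 466.7], [564.7, 428.1]] [520.3 424.2] [0.07210116 0.05514207 0.07239405 0.05285609]
long dir -31.29640172577483
short dir -120.75211819117565
mouse edges [[447.4, 544.1], [363.8, 535.8], [405.0, 494.3], [354.8, 497.7]]
```

View pics/z12.png

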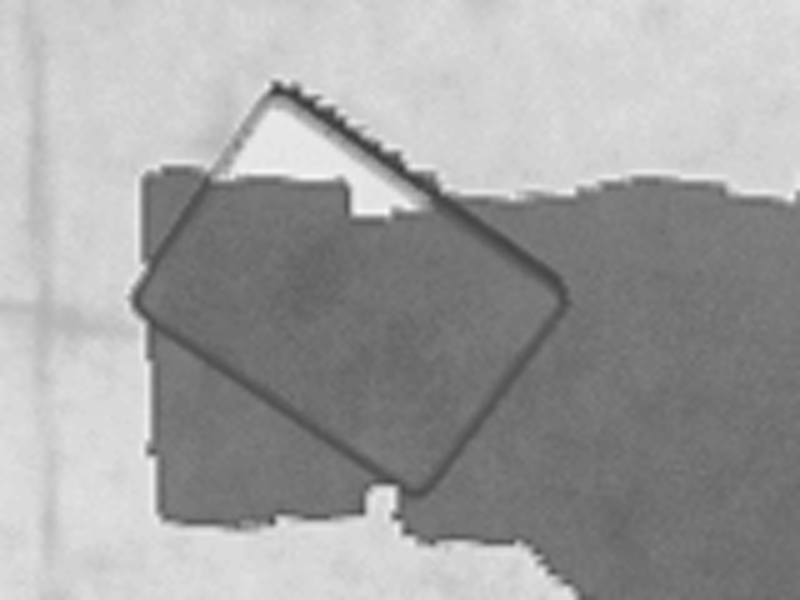

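>>> {"op": "move_arm", "data": {
  "commands": [
    [2,1,-8,0,0,7.6,100],
    [2,1,-8,0,0,7.6,100],
    [2,1,-8,0,0,7.6,100],
    [2,1,-9,0,0,7.6,100],
    [2,1,-9,0,0,7.6,100],
    [1.7,1,-9,0,0,7.6,100],
    [0,0,-9,0,0,7.6,100],
    [0,0,-24,0,0,0,100],
    [0,0,-24,0,0,0,100],
    [0,0,-24,0,0,0,100],
    [0,0,-24,0,0,0,100],
    [0,0,-20,0,0,0,100],
    [0,0,-11,0,0,0,100],
    [0,0,0,0,0,0,100],
    [0,0,0,0,0,0,100]
  ]
}}

```text
time_s: 34.65
tcp_pos: [0.5213, 0.4237, 0.0123]
eef_rot: [-180.0, -0.0, -31.1]
contact_force: [0.6, -0.0, 0.5]
gripper_width: 0.0876
```

```bash
python3 - <<'E'
from meas import *
s=get_state()
print(s["tcp_pos"],s["eef_rot"],s["gripper_width"],s["contact_force"])
E
```

```text
[0.52127816 0.42373169 0.01228531] [-1.79952646e+02 -2.07154853e-02 -3.11388055e+01] 0.08756082386051552 [ 0.63474553 -0.04821503  0.47124689]
```

>>> {"op": "move_arm", "data": {
  "commands": [
    [0,0,-0.8,0,0,0,100],
    [0,0,0,0,0,0,40],
    [0,0,0,0,0,0,40],
    [0,0,0,0,0,0,40],
    [0,0,0,0,0,0,40],
    [0,0,0,0,0,0,40],
    [0,0,0,0,0,0,40],
    [0,0,15,0,0,0,40],
    [0,0,20,0,0,0,40],
    [0,0,25,0,0,0,40],
    [0,0,35,0,0,0,40],
    [0,0,0,0,0,0,40]
  ],
  "squeeze": 30
}}

```text
time_s: 35.85
tcp_pos: [0.5231, 0.4261, 0.1122]
eef_rot: [-179.5, -0.1, -31.1]
contact_force: [-0.3, 0.6, -0.7]
gripper_width: 0.0547
```

>>> {"op": "move_arm", "data": {
  "commands": [
    [-7.8,-29.6,0,0,0,-4.43,40],
    [-7.8,-29.6,0,0,0,-4.43,40],
    [-7.8,-29.6,0,0,0,-4.43,40],
    [-7.8,-29.6,0,0,0,-4.43,40],
    [-7.8,-29.6,0,0,0,-4.43,40],
    [-7.8,-29.6,0,0,0,-4.43,40],
    [-7.8,-29.6,0,0,0,-4.43,40],
    [-7.8,-29.6,0,0,0,-4.43,40],
    [-7.8,-29.6,0,0,0,-4.43,40],
    [-7.8,-29.6,0,0,0,-4.43,40],
    [-7.8,-29.6,0,0,0,-4.43,40],
    [-7.8,-29.6,0,0,0,-4.43,40],
    [0,0,0,0,0,0,40],
    [0,0,0,0,0,0,40]
  ]
}}

```text
time_s: 37.25
tcp_pos: [0.4275, 0.0682, 0.1064]
eef_rot: [-179.9, 0.0, -84.3]
contact_force: [0.8, 0.4, -1.1]
gripper_width: 0.0544
```

```bash
python3 - <<'E'
from meas import *
c,s=snap("wrist","w13")
print(s["tcp_pos"],s["eef_rot"],s["gripper_width"],s["contact_force"],dk(s["tcp_pos"]))
contacts(c,s,.042)
E
```

```text
[0.42745389 0.06822325 0.10640419] [-1.79913248e+02  3.85986354e-02 -8.43257947e+01] 0.054402869332887405 [ 0.79675039  0.35918406 -1.14852015] [[-1.2 88.8]]
[312.  70.] [10 31] [[  4.8 -30.3]] 
[327.  70.] [11 31] [[ -4.2 -30.5]] 
[342.  70.] [11 31] [[-13.2 -30.4]] 
[296.  70.] [11 30] [[ 13.8 -30.4]] 
[445. 316.] [7 8] [[-90.5 131.3]] 
[197. 323.] [ 8 17] [[ 90.5 136.3]] 
[450. 344.] [ 5 30] [[-96.6 154.1]] 
[194. 343.] [ 6 23] [[ 94.5 153.1]]
```

View pics/w13.png

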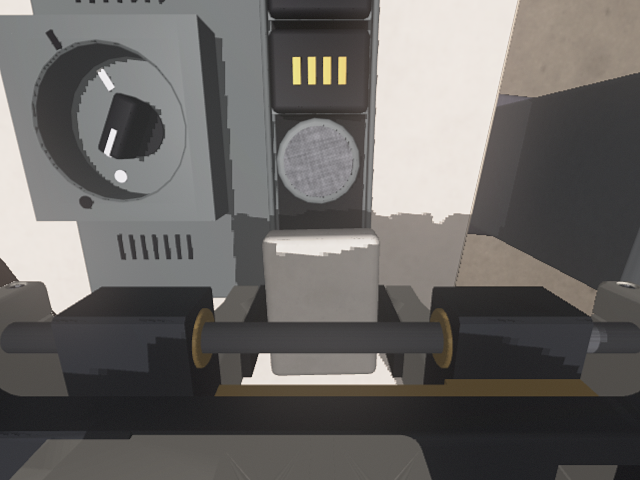

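```bash
python3 - <<'E'
from meas import *
c,s=load("w13");z=s["tcp_pos"][2]
print("speaker edges",dk(ray(c,[(318,117),(318,203),(278,160),(359,160)],.052,s)).tolist())
print("hot far top edge",dk(ray(c,[(322,375)],z+.006,s)),"near side",dk(ray(c,[(322,231)],z-.006,s)),"corners",dk(ray(c,[(265,236),(379,236)],z,s)).tolist())
E
```

```text
speaker edges [[1.0, -3.5], [1.2, 47.1], [25.3, 20.9], [-23.8, 20.9]]
hot far top edge [[ -1.3 128. ]] near side [[-1.4 53.4]] corners [[26.0, 54.4], [-28.7, 54.4]]
```

>>> {"op": "move_arm", "data": {
  "commands": [
    [1.2,-2.2,-20,0,0,0,40],
    [0,0,-20,0,0,0,40],
    [0,0,-20,0,0,0,40],
    [0,0,-15,0,0,0,40],
    [0,0,-5,0,0,0,40],
    [0,0,-4,0,0,0,40],
    [0,0,-2,0,0,0,40],
    [0,0,0,0,0,0,40]
  ]
}}

```text
time_s: 38.1
tcp_pos: [0.4287, 0.0667, 0.0199]
eef_rot: [-180.0, 0.0, -84.3]
contact_force: [-0.4, -0.6, -0.5]
gripper_width: 0.0548
```

>>> {"op": "move_arm", "data": {
  "commands": [
    [0,0,-0.6,0,0,0,40],
    [0,0,0,0,0,0,80],
    [0,0,0,0,0,0,80],
    [0,0,0,0,0,0,80],
    [0,0,0,0,0,0,80],
    [0,0,20,0,0,0,80],
    [0,0,25,0,0,0,80],
    [0,0,30,0,0,0,80],
    [0,0,30,0,0,0,80],
    [3,-7,30,0,0,8,80],
    [3,-7,30,0,0,8,80],
    [3,-7,30,0,0,8,80],
    [3,-7,30,0,0,8,80],
    [3,-7,20,0,0,8,80],
    [3,-7,20,0,0,8,80],
    [3,-7,0,0,0,8,80],
    [3,-7,0,0,0,8,80],
    [3,-7,0,0,0,8,80],
    [3,-7,0,0,0,8,80],
    [0,0,0,0,0,4,80]
  ]
}}

```text
time_s: 40.1
tcp_pos: [0.4584, -0.0043, 0.2838]
eef_rot: [180.0, 0.0, -0.0]
contact_force: [1.7, 0.5, 0.1]
gripper_width: 0.0704
```

>>> {"op": "move_arm", "data": {
  "commands": [
    [20,0,0,0,0,0,80],
    [20,0,0,0,0,0,80],
    [0,0,0,0,0,0,80],
    [0,0,0,0,0,0,80]
  ]
}}

```text
time_s: 40.5
tcp_pos: [0.4981, -0.0038, 0.2834]
eef_rot: [180.0, 0.1, -0.3]
contact_force: [-0.4, -0.4, 0.5]
gripper_width: 0.0704
```

```bash
python3 - <<'E'
from meas import *
c,s=snap("wrist","w14")
print(s["tcp_pos"],s["eef_rot"],s["gripper_width"],s["contact_force"])
contacts(c,s,.042)
E
```

```text
[ 0.49809358 -0.00378699  0.28340968] [ 1.79981699e+02  7.69808569e-02 -3.24452985e-01] 0.07035423425570181 [-0.41496949 -0.41159363  0.47493436]
[85. 11.] [15 16] [[295.9 228.5]] 
[123.  53.] [13 16] [[254.6 200.4]] 
[423. 243.] [11  6] [[  13.5 -108.5]] 
[396. 256.] [12 28] [[  0.2 -74.2]] 
[617. 253.] [24 21] [[ -25.2 -345.7]] 
[359. 249.] [13  6] [[ 14. -30.]] 
[423. 249.] [10  6] [[   4.6 -108.6]] 
[360. 256.] [14  6] [[  4.9 -30. ]] 
[424. 260.] [11 13] [[  -9.3 -108.8]] 
[360. 262.] [13  6] [[ -4.  -29.9]] 
[361. 269.] [14  6] [[-13.1 -30. ]] 
[164. 332.] [15 46] [[-73.4 235.6]] 
[480. 340.] [15 57] [[-130.4 -180.6]]
```

View pics/w14.png

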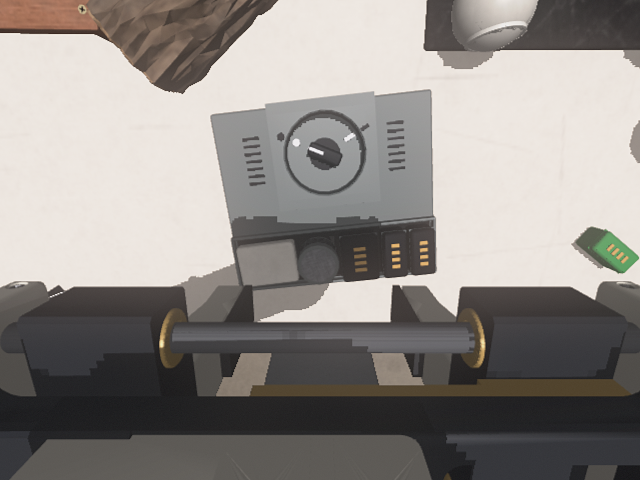

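All five gadgets are side by side in the tray, and the knob still points at the dot. I check that the hotspot lies flat from its corners.

```bash
python3 - <<'E'
from meas import *
c,s=load("w14")
print("rim",dk(ray(c,[(233,237),(435,217),(437,274),(240,291)],.017,s)).tolist())
f0=cv2.cvtColor(c["frame"],cv2.COLOR_BGR2GRAY)
m=((f0>125)*255).astype(np.uint8);k=np.zeros_like(m);k[233:290,236:302]=255;m=cv2.morphologyEx(m&k,cv2.MORPH_OPEN,np.ones((5,5)))
cs,_=cv2.findContours(m,0,2);q=max(cs,key=cv2.contourArea);b=cv2.boxPoints(cv2.minAreaRect(q));print(b.round(0).tolist(),dk(ray(c,b,.028,s)).tolist())
E
```

```text
rim [[39.1, 128.7], [37.9, -131.2], [-39.9, -132.8], [-36.5, 132.8]]
[[237.0, 248.0], [293.0, 242.0], [297.0, 280.0], [241.0, 286.0]] [[26.5, 123.2], [27.4, 51.5], [-24.5, 52.6], [-25.7, 126.7]]
```

>>> {"op": "move_arm", "data": {
  "commands": [
    [6.9,-0.3,-20.5,0,0,6.93,36],
    [6.9,-0.3,-20.5,0,0,6.93,36],
    [6.9,-0.3,-20.5,0,0,6.93,36],
    [6.9,-0.3,-20.5,0,0,6.93,36],
    [6.9,-0.3,-20.5,0,0,6.93,36],
    [6.9,-0.3,-20.5,0,0,6.93,36],
    [6.9,-0.3,-20.5,0,0,6.93,36],
    [6.9,-0.3,-20.5,0,0,6.93,36],
    [6.9,-0.3,-20.5,0,0,6.93,36],
    [6.9,-0.3,-20.5,0,0,6.93,36],
    [0,0,0,0,0,0,36],
    [0,0,0,0,0,0,36],
    [0,0,0,0,0,0,36]
  ]
}}

```text
time_s: 41.85
tcp_pos: [0.5677, -0.0064, 0.0804]
eef_rot: [179.9, -0.1, 68.9]
contact_force: [-0.1, 0.5, 0.3]
gripper_width: 0.0316
```

>>> {"op": "move_arm", "data": {
  "commands": [
    [0,-0.6,-20,0,0,0,36],
    [0,0,-20,0,0,0,36],
    [0,0,-20,0,0,0,36],
    [0,0,-4,0,0,0,36],
    [0,0,0,0,0,0,36],
    [0,0,0,0,0,0,5],
    [0,0,0,0,0,0,5],
    [0,0,0,0,0,0,5],
    [0,0,0,0,0,0,5],
    [0,0,0,0,0,0,5]
  ],
  "squeeze": 20
}}

```text
time_s: 42.85
tcp_pos: [0.5675, -0.0068, 0.0161]
eef_rot: [180.0, -0.0, 69.0]
contact_force: [-2.9, 2.5, 6.3]
gripper_width: 0.0158
```

>>> {"op": "move_arm", "data": {
  "commands": [
    [0,0,0,0,0,-7,5],
    [0,0,0,0,0,-7,5],
    [0,0,0,0,0,-7,5],
    [0,0,0,0,0,-7,5],
    [0,0,0,0,0,-7,5],
    [0,0,0,0,0,-7,5],
    [0,0,0,0,0,-7,5],
    [0,0,0,0,0,-7,5],
    [0,0,0,0,0,-7,5],
    [0,0,0,0,0,-7,5],
    [0,0,0,0,0,-7,5],
    [0,0,0,0,0,-7,5],
    [0,0,0,0,0,-7,5],
    [0,0,0,0,0,-7,5],
    [0,0,0,0,0,-7,5],
    [0,0,0,0,0,-7,5],
    [0,0,0,0,0,-7,5],
    [0,0,0,0,0,-7,5],
    [0,0,0,0,0,0,5],
    [0,0,0,0,0,0,5]
  ]
}}

```text
time_s: 44.85
tcp_pos: [0.5675, -0.0078, 0.0161]
eef_rot: [-180.0, -0.0, -57.0]
contact_force: [-1.4, -3.2, 5.1]
gripper_width: 0.0162
```

Turned exactly 126° (2.2 rad). Now I let go, rise and check.

>>> {"op": "move_arm", "data": {
  "commands": [
    [0,0,0,0,0,0,36],
    [0,0,0,0,0,0,36],
    [0,0,0,0,0,0,36],
    [0,0,20,0,0,0,36],
    [0,0,20,0,0,0,36],
    [0,0,20,0,0,0,36],
    [-7,0,20,0,0,6,60],
    [-7,0,20,0,0,6,60],
    [-7,0,20,0,0,6,60],
    [-7,0,20,0,0,6,60],
    [-7,0,20,0,0,6,60],
    [-7,0,20,0,0,6,60],
    [-7,0,20,0,0,6,60],
    [-7,0,20,0,0,6,60],
    [-7,0,20,0,0,6,60],
    [-7,0,20,0,0,3,60],
    [0,0,0,0,0,0,60],
    [0,0,0,0,0,0,60]
  ]
}}

```text
time_s: 46.65
tcp_pos: [0.4973, -0.007, 0.2753]
eef_rot: [-180.0, -0.1, -0.0]
contact_force: [0.5, 0.6, 0.4]
gripper_width: 0.0524
```

```bash
python3 - <<'E'
from meas import *
c,s=snap("wrist","w15")
print(s["tcp_pos"],s["eef_rot"],s["contact_force"])
contacts(c,s,.042)
E
```

```text
[ 0.49734743 -0.00701462  0.27525109] [-1.79956498e+02 -6.19158902e-02 -2.10047125e-02] [0.49632007 0.57372279 0.35267113]
[79.  7.] [11 12] [[294.9 228.1]] 
[114.  47.] [18 21] [[256.5 202.4]] 
[423. 256.] [11 28] [[  -0.2 -108.7]] 
[394. 258.] [12 28] [[  0.4 -74. ]] 
[620. 257.] [25 22] [[ -25.3 -345.5]] 
[358. 261.] [15 27] [[  0.8 -30. ]] 
[200. 331.] [12 44] [[-74.7 180.5]] 
[444. 343.] [10 45] [[-123.4 -133.9]]
```

View pics/w15.png

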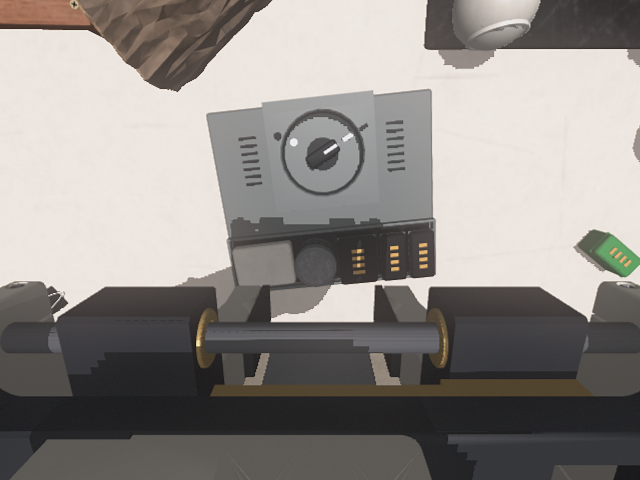

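The knob's line at (331,149) points at the bar mark (348,138), and all five gadgets sit in the tray as before.

```bash
python3 -c "
from plant import *
print(close_job())"
```

```text
the job is handed in; nothing more can be done
None
```

I handed the job in at about 47 s. All five gadgets were present and are packed in the tray, and the knob was turned to off first and to charging last.

- **Order of work:** I turned the knob to off with the tray empty. I then packed, from the right end, the two thin blocks, the thick block, the speaker and the hotspot. Last, I turned the knob 126° (2.2 rad) to the charging mark and let go.
- **Packs:** In the last picture they sit at tray y of about -109, -74 and -30 mm, each centred to within 1 mm across the tray. Two of the gaps came out about 2 mm wider than planned, but everything still fitted.
- **Speaker and hotspot:** The speaker (centre at about y = 22 mm) was last measured just before the hotspot went in. The hotspot (about 52 to 125 mm) was last measured before the final knob turn. Both look unchanged in the last picture.
- **Knob:** Its white line points at the short bar, and the arm is clear and touching nothing.
- **Bystanders:** The arm kept clear of the tumbler, the glue stick and the mouse. I did not take a final picture of them to confirm it.
- **Pictures:** I viewed 16, two over the budget of 14, to check the packed tray and the final knob position.

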